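# Clear the bench for grinding: touch-latch drawer and offcut bay

### The job

The grinder is about to throw grit and sparks. Press the handle-less front of the drawer in the low plywood riser so that its touch latch lets it pop out, pull it open, lay every ball bearing from the bench in it, and press it shut again, making sure that the latch has really caught and the drawer stays shut. Also slide every loose oak offcut into the low open bay under the riser, beside the drawer, until it is flush with the riser's front edge or deeper, and leave all other things where they are.

Things in the scene. Friction and masses are not known exactly. Their poses are not given: they have to be found in the camera images.
- riser: fixed low plywood riser, 180 deep (x) x 332 wide (y) x 65 mm high; origin under its centre on the bench, own x into it, away from the robot, y to its left, z up; front edge at own x = -90 mm. Drawer in its left part, open bay in its right. Two jars and a tin stand fixed on the rear half of its top, up to 165 mm above the bench
- bay_mouth (a point): point on the bench in the middle of the open bay's mouth, at the riser's front edge; axes as the riser's (x into the bay). The bay is 118 mm wide, 51 mm high under the riser's top and 174 mm deep, the bench being its floor; the top above it ends flush with the front edge
- drawer (a joint): drawer slide, m: 0 shut on its push-push latch, grows toward the robot, 0.115 fully out, stop at -0.0065. Every push right to the stop changes the latch over when let go: a shut drawer springs out to about 0.041, an open one stays shut at 0 to 0.004; a shorter push changes nothing (an open drawer springs out again). Spring 4 to 6 N over the last 41 mm, friction 1.5 N
- drawer_front (a point): centre of the outer face of the drawer's plain pale front panel; moves with it, axes as the riser's. Panel 183 wide, 57 high, 12 mm thick (in +x from here), no handle; top edge 28.5 mm above this point, 61 mm above the bench. Its back is 8 mm clear of the riser's front edge when shut, about 49 mm when popped out: it can then be pinched over its top edge
- drawer_floor (a point): centre of the drawer's inner floor, 10 mm above the bench; moves with it, axes as the riser's. Inside 107 (x, behind the panel) x 152 mm (y); side and back walls rise 26 mm above the floor, the front panel 51 mm; shut, 41 mm stay free under the riser's top. Shut, the point lies 45 mm behind the riser's front edge, fully out 70 mm in front of it
- bearing1: ball bearing with orange seals lying flat, 47 mm outside diameter, 20 mm bore, 14 mm thick, 0.11 kg; origin at the centre of its underside, z up along its axis. Two or three of the three are there; an absent one reads None
- bearing2: ball bearing with orange seals lying flat, 47 mm outside diameter, 20 mm bore, 14 mm thick, 0.11 kg; origin at the centre of its underside, z up along its axis. Two or three of the three are there; an absent one reads None
- bearing3: ball bearing with orange seals lying flat, 47 mm outside diameter, 20 mm bore, 14 mm thick, 0.11 kg; origin at the centre of its underside, z up along its axis. Two or three of the three are there; an absent one reads None
- oak1: oak offcut, a plain block 45 x 75 x 45 mm, about 0.1 kg; origin at the centre of its underside, own y along its 75 mm length, own z up as it lies at the start. One or two of the two are there; an absent one reads None
- oak2: oak offcut, a plain block 45 x 75 x 45 mm, about 0.1 kg; origin at the centre of its underside, own y along its 75 mm length, own z up as it lies at the start. One or two of the two are there; an absent one reads None
- screwdriver: bystander: yellow-handled screwdriver lying on the bench, 181 mm long, 27 mm thick; origin under its middle, own y along it
- chisel: bystander: chisel with a yellow handle lying near the bench's front edge, 209 mm long; origin under its middle
- paint_brush: bystander: paint brush with a red handle, 200 mm long, 46 mm wide; origin under its middle, own y along it
- tape_measure: bystander: yellow tape measure standing on the bench, 36 x 83 x 65 mm; origin under its middle

How it is judged:
On the way, in this order (a step that is already met when the one before it is completed fails the run):
1. the drawer's latch has been pressed and the drawer has popped out (more than 30 mm) (value of joint drawer above 0.03 m), for 0.2 s.
2. every bearing that is there lies in the drawer (x of bearing1 in the frame of drawer_floor between -0.036 and 0.036 m and y of bearing1 in the frame of drawer_floor between -0.058 and 0.058 m and z of bearing1 in the frame of drawer_floor between -0.005 and 0.022 m and x of bearing2 in the frame of drawer_floor between -0.036 and 0.036 m and y of bearing2 in the frame of drawer_floor between -0.058 and 0.058 m and z of bearing2 in the frame of drawer_floor between -0.005 and 0.022 m and x of bearing3 in the frame of drawer_floor between -0.036 and 0.036 m and y of bearing3 in the frame of drawer_floor between -0.058 and 0.058 m and z of bearing3 in the frame of drawer_floor between -0.005 and 0.022 m), for 0.2 s.
At the end, for the whole second after the job is handed in: The drawer stays shut on its latch (joint below 0.010 m) with every bearing inside it, and every oak offcut lies at rest in the bay under the riser, sticking out by no more than about 12 mm (all of step 2 and value of joint drawer below 0.01 m and linear speed of each of bearing1, bearing2, bearing3, oak1, oak2 below 0.02 m/s and (x of oak1 in the frame of bay_mouth above 0.031 m or (x of oak1 in the frame of bay_mouth above 0.0255 m and angle between the y axis of oak1 and the x axis of riser, either way round below 0.3 rad) or (x of oak1 in the frame of bay_mouth above 0.0105 m and angle between the y axis of oak1 and the y axis of riser, either way round below 0.3 rad)) and y of oak1 in the frame of bay_mouth between -0.056 and 0.056 m and z of oak1 in the frame of bay_mouth between -0.01 and 0.05 m and (x of oak2 in the frame of bay_mouth above 0.031 m or (x of oak2 in the frame of bay_mouth above 0.0255 m and angle between the y axis of oak2 and the x axis of riser, either way round below 0.3 rad) or (x of oak2 in the frame of bay_mouth above 0.0105 m and angle between the y axis of oak2 and the y axis of riser, either way round below 0.3 rad)) and y of oak2 in the frame of bay_mouth between -0.056 and 0.056 m and z of oak2 in the frame of bay_mouth between -0.01 and 0.05 m); the robot touches nothing.
It fails at once if the yellow-handled screwdriver is displaced by more than 40 mm (distance of screwdriver from where it was at the start of the episode above 0.04 m).
It fails at once if the yellow-handled wood chisel is displaced by more than 40 mm (distance of chisel from where it was at the start of the episode above 0.04 m).
It fails at once if the red-handled paint brush is displaced by more than 40 mm (distance of paint_brush from where it was at the start of the episode above 0.04 m).
It fails at once if the yellow tape measure is displaced by more than 40 mm (distance of tape_measure from where it was at the start of the episode above 0.04 m).
Of bearing1, bearing2, bearing3 only 2 to 3 are there at a start; the rules pass over those that are not, and their reading is None.
Of oak1, oak2 only 1 to 2 are there at a start; the rules pass over those that are not, and their reading is None.
At some moment in a run one of bearing1, bearing2, bearing3, oak1, oak2 may be knocked a few centimetres aside while the robot is not near it.
Once in a run the grip may slacken for a moment while it holds something.
It also fails if it takes over 210 s, if anything falls off the work surface, if the arm or the gripper's body presses on something with over 40 N, if the wrist force passes 120 N, or if a joint passes its speed limit or range.

### The arm

A 6-joint arm with a two-finger parallel gripper is mounted at the origin on a cart in front of the work surface, level with it; the furniture and walls round the work are solid. World frame = base frame: x ahead of the robot, y to its left, z up, the work surface at z = 0. Lengths are in m, angles in rad, forces in N, time in s.
With the tool pointing down it reaches from about 0.3 to 0.875 m from the base axis. Payload 6.4 kg.
Tool frame: the origin (TCP) lies at the very end of the fingers, on their centre line; the grasp point (between the pads) lies 19 mm behind it; z points along the fingers, y is the line along which they close (so a half turn about z gives the same grasp; the last joint's range is limited). The gripper opens to 85 mm and grips with 20 to 120 N. Pads are 22 mm wide; open, the fingers measure 114 mm over their backs; the gripper's body (76 mm by 85 mm) begins 54 mm behind the grasp point. The pads swing forward as they close: fully open they stand 13 mm farther back than shut.
Start: joints at [1.059, 0.181, 1.607, -0, 1.354, -0.206], TCP at [0.173, 0.548, 0.231] pointing down, gripper open.
Joint ranges: [-2.99, 2.99], [-0.89, 2.07], [0.3, 2.58], [-1.14, 4.28], [0, 2.63], [-3.12, 3.12]. Speed limits (rad/s): [2.57, 2.57, 3.01, 3.14, 3.14, 3.14].

### API

Orientations are given as a unit quaternion [w, x, y, z].
In Python, from bench import telemetry, camera, ctrl, spotter gives the robot as it stands.
- The arm moves only by the tool send_rows, never from a script. Its argument "series" is a list of rows, each a list of 3 entries, a list of its own where there are three numbers: the turn, a rotation vector about the world's x, y, z in degrees, then the shift along the world's x, y, z in mm, then the closure, from -1 (fully open) to 1 (shut), so that 0 is half open. In form: [[[rx, ry, rz], [dx, dy, dz], gripper], ...]. A call has 1 to 10 rows; each row is the pose to reach, as a shift and turn from the pose commanded when the call began; what a row does not reach only later rows make up. A row lasts 1/8 s, in which the tool goes at most 62.5 mm and 10.7 degrees, less where a joint would pass 70% of its speed; a pose out of reach is approached as far as the arm can. A call with a gripper value outside its range is refused whole. The fingers move at their own pace and stop on an object; the grip force is fixed at half the most. Time passes only in rows, so rows that repeat a pose let the fingers close. It gives the time, the measured TCP pose, the force, the opening and the grip force at its end, in the units of the state.
- telemetry.get_obs(): the state, without advancing time (a new reading comes with each control period).
- camera(name): name is "scene" or "top" or "wrist"; returns a dict with "pixels" (420x560x3 uint8, red, green, blue), "camera_matrix" (3x3 intrinsics, pixels), "dist_coeffs" ([k1, k2, p1, p2, k3] as OpenCV has them; the pictures are not rectified), "xyz" and "orientation" of the camera in the world. Camera axes: x right, y up, looking along -z (the intrinsics and any distortion apply to the point x, -y, -z); pixel columns grow to the right and rows downward; lengths in m; the calibration is good to about 2 mm. A picture is of the moment at which its call begins. There is no depth.
- ctrl.hand_in(): hands the job in; it is judged then, once.
Trained networks look in the newest picture that a camera, given by its name, has taken for a name from the list of things; names that differ only in an ending like _2 or _b are one class to them, and where a whole thing is asked for, a point or a joint stands for the part that bears it (a point fixed in the world has none). Each returns a list of dicts, best first, with "conf" (0 to 1); they miss things now and then, are a little off and sometimes report something else, mostly with a low value. They report only what shows in the picture. A call takes as long as a camera call.
- spotter.boxes_of(thing, camera): "xyz" ([x, y, z] in m, in world coordinates, good to about 4 mm: the middle of the surface that is visible of it).
- spotter.landmark_of(thing, camera): "xyz" ([x, y, z] in m, in world coordinates, good to about 4 mm: a listed point, or the origin of a listed thing).
The state is a dict: "time_s": time; "q": joint angles; "dq": joint speeds; "joint_efforts": joint torques, N m; "eef_pos": TCP position; "eef_rot": TCP orientation; "wrist_force": force on the tool from outside, world axes, zero at the start; "torque": the same for the moment, N m; "opening": opening from 0.0 (shut) to 1.0 (fully open); "grasp_force": force on a finger pad.
Only numpy, scipy, OpenCV 4.12 (cv2) and the standard library are available. Lean on these libraries where they do the work, as an engineer would, in place of code of your own. Each camera call takes 0.05 s, during which the arm holds its last target. There are 200 camera calls.

## Working session

There is one attempt and no reset: what is moved stays moved. The work goes in short steps, Python scripts to look and compute and a tool call to move; the robot and the scene stay as the last step left them, time stands still between calls to the robot, and variables do not carry over. Pictures are saved under pics/ and viewed, at most 14 in all, crops included, and the job is handed in when it is done.

Besides the shell and the picture viewer there is one more tool, called after "Emit:" as name(argument=value, ...) on one line, values as JSON. send_rows: Moves the arm, as the interface text tells. Its arguments: {"type":"object","properties":{"series":{"type":"array","items":{"type":"array"}}},"required":["series"]}

```bash
mkdir -p pics
cat > h.py <<'E'
import numpy as np, cv2
from bench import telemetry, camera, ctrl, spotter
from scipy.spatial.transform import Rotation as R
def snap(n,f=None):
    c=camera(n)
    if f: cv2.imwrite('pics/'+f,cv2.cvtColor(c['pixels'],cv2.COLOR_RGB2BGR))
    return c
def RT(c):
    q=np.array(c['orientation']); return R.from_quat(q[[1,2,3,0]]).as_matrix(),np.array(c['xyz'])
def ray(c,uv,z):
    p=cv2.undistortPoints(np.array([[uv]],float),np.array(c['camera_matrix']),np.array(c['dist_coeffs'])).ravel()
    M,t=RT(c); d=M@np.array([p[0],-p[1],-1]); return t+d*(z-t[2])/d[2]
def proj(c,P):
    M,t=RT(c); Q=(np.atleast_2d(P)-t)@M*[1,-1,-1]
    return cv2.projectPoints(Q.reshape(-1,1,3),np.zeros(3),np.zeros(3),np.array(c['camera_matrix']),np.array(c['dist_coeffs']))[0].reshape(-1,2)
def find(names,cams,k=4):
    for n in names:
        for cm in cams:
            for fn in ('landmark_of','boxes_of'):
                try: r=getattr(spotter,fn)(n,cm)
                except Exception as e: print(n,cm,fn,'ERR',e); continue
                print(n,cm,fn[:4],[(round(d['conf'],2),np.round(np.array(d['xyz'])*1000).astype(int).tolist()) for d in r[:k]])
E
python3 - <<'E'
from h import *
snap('top','top0.png');snap('scene','scene0.png')
find(['riser','bay_mouth','drawer_front','drawer_floor','bearing1','oak1','screwdriver','chisel','paint_brush','tape_measure'],['top','scene'])
o=telemetry.get_obs();print(o)
E
```

```text
riser top land [(0.85, [683, 140, 2]), (0.27, [569, 210, 31])]
riser top boxe [(0.93, [672, 145, 67])]
riser scene land [(0.88, [679, 139, 0])]
riser scene boxe [(0.73, [665, 134, 64])]
bay_mouth top land []
bay_mouth top boxe [(0.62, [668, 144, 61])]
bay_mouth scene land [(0.59, [586, 47, 0])]
bay_mouth scene boxe [(0.76, [665, 136, 65])]
drawer_front top land [(0.96, [572, 212, 33])]
drawer_front top boxe [(0.98, [577, 213, 61])]
drawer_front scene land [(0.91, [575, 209, 34])]
drawer_front scene boxe [(0.67, [573, 194, 40])]
drawer_floor top land [(0.63, [631, 204, 10])]
drawer_floor top boxe [(0.77, [572, 213, 61])]
drawer_floor scene land [(0.72, [637, 204, 8])]
drawer_floor scene boxe [(0.8, [568, 197, 37])]
bearing1 top land [(0.53, [388, 235, 6]), (0.53, [430, -213, -2])]
bearing1 top boxe [(0.44, [395, 235, 16]), (0.25, [358, -445, 63])]
bearing1 scene land [(0.42, [394, 239, 1])]
bearing1 scene boxe [(0.6, [572, 194, 41]), (0.58, [425, -220, 12])]
oak1 top land [(0.89, [413, -368, 0])]
oak1 top boxe [(0.92, [412, -362, 45])]
oak1 scene land [(0.58, [411, -369, -2])]
oak1 sc
[... 857 characters left out ...]
s': 2.1, 'q': array([ 1.05868144e+00,  1.80803695e-01,  1.60699401e+00,  4.32897567e-06,
        1.35382088e+00, -2.06301472e-01]), 'dq': array([1.28584695e-03, 4.16743636e-05, 2.74537876e-03, 4.51129870e-04,
       9.38946071e-04, 2.94672584e-04]), 'joint_efforts': array([ 8.55497646e-07, -4.44835460e+01, -3.51674187e+01, -2.69330440e-04,
        7.76274901e-04,  1.28568622e-06]), 'eef_pos': array([0.17310269, 0.54833614, 0.23128928]), 'eef_rot': array([-6.53622608e-06,  1.52312024e-01,  9.88332458e-01, -1.13938741e-05]), 'wrist_force': array([-0.62774122, -0.26433534, -0.9091239 ]), 'torque': array([-0.02582328,  0.00932405,  0.01034045]), 'grasp_force': 0.0, 'opening': 1.0029041355901989}
```

View pics/top0.png

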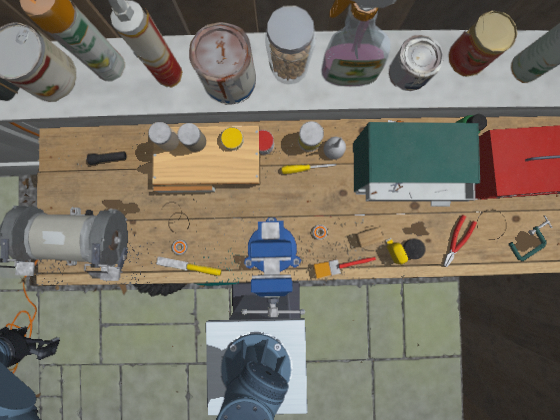

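View pics/scene0.png

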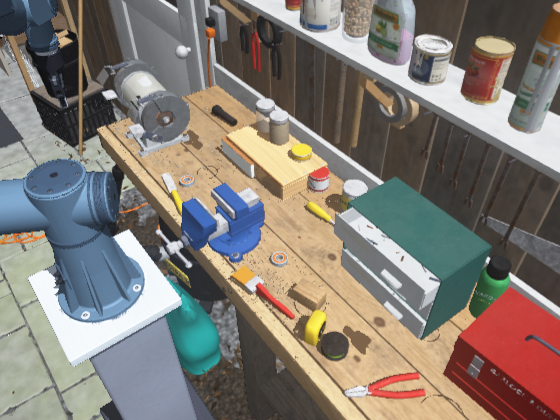

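Top view: riser at (152–260, 125–190), bearings at (180,247) and (319,232), one oak at (362,238), vise in between at (272,245). Now I'll enlarge the middle for exact edges.

Run:
```python
from h import *
c=camera('top');p=cv2.cvtColor(c['pixels'],cv2.COLOR_RGB2BGR)
cv2.imwrite('pics/t1.png',cv2.resize(p[110:285,140:300],None,fx=3.4,fy=3.4,interpolation=cv2.INTER_CUBIC))
cv2.imwrite('pics/t2.png',cv2.resize(p[150:285,260:440],None,fx=4,fy=4,interpolation=cv2.INTER_CUBIC))
print(c['xyz'],c['orientation'],c['camera_matrix'])
for uv in [(180,247),(319,232)]: print(ray(c,uv,.014))
```

```text
[ 0.42633983 -0.09241706  1.25929519] [-0.69834498 -0.02080685  0.01933136  0.71519764] [[389.35128001   0.         280.31812221]
 [  0.         389.35128001 212.02515625]
 [  0.           0.           1.        ]]
[0.39268194 0.23314233 0.014     ]
[ 0.43026918 -0.21271152  0.014     ]
```

View pics/t1.png

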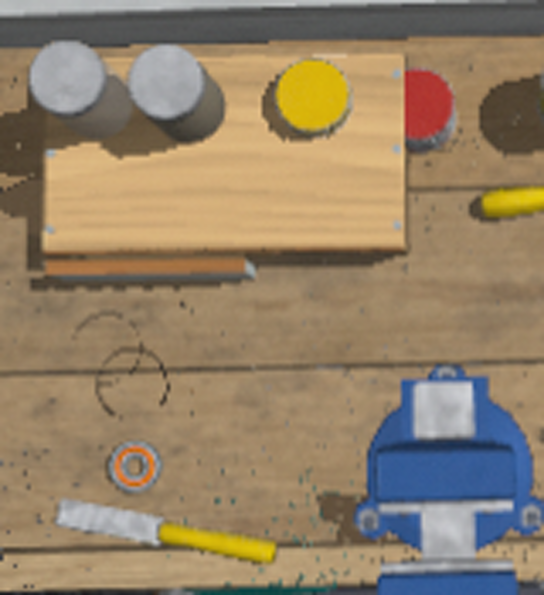

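View pics/t2.png

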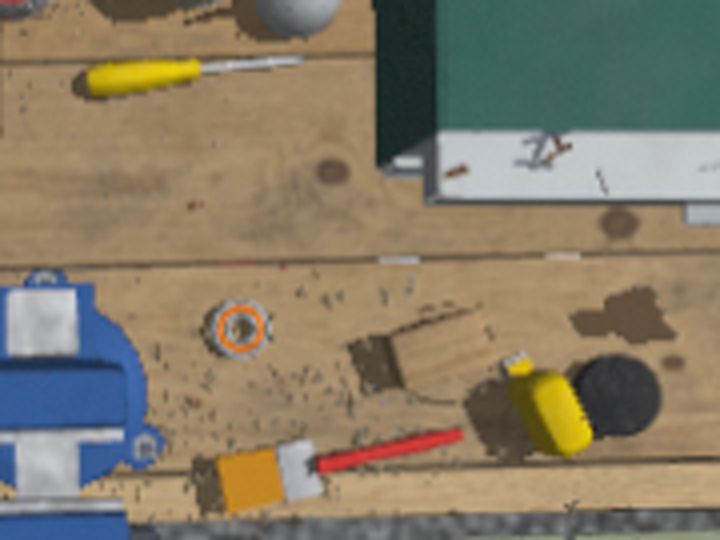

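The crops show: riser front top edge from (152.9,184.1) to (259.1,182.6). The drawer front (orange-lit strip) is shut below it. Bearing2 is near the vise's right, and the oak at ~(371,237) is turned about 16°.

Run:
```python
from h import *
c=camera('top')
a=ray(c,(152.9,184.1),.065);b=ray(c,(259.1,182.6),.065);print('riser front',a,b,np.linalg.norm(a-b),np.degrees(np.arctan2(*(a-b)[:2]))) 
for q in [(388,338),(478,309),(500,357),(405,395)]: print('oak',ray(c,(q[0]/4+260,q[1]/4+150),.045))
for q in [(45,275),(250,275),(255,266)]: print('panel',ray(c,(q[0]/3.4+140,q[1]/3.4+110),.061))
for q in [(402,380),(370,470),(445,370),(530,520)]: print('vise z.1',ray(c,(q[0]/3.4+140,q[1]/3.4+110),.1))
print('vise r',ray(c,(165/4+260,445/4+150),.06),ray(c,(145/4+260,380/4+150),.06))
for q in [(165,75+0)]: pass
for q in [(510,355),(545,372),(595,440),(560,455)]: print('tape',ray(c,(q[0]/4+260,q[1]/4+150),.065))
for q in [(60,510),(160,535),(275,550)]: print('chisel',ray(c,(q[0]/3.4+140,q[1]/3.4+110),.015))
for q in [(315,465),(460,435),(220,485)]: print('brush',ray(c,(q[0]/4+260,q[1]/4+150),.02))
o=telemetry.get_obs();q=o['eef_rot'];print(R.from_quat(q[[1,2,3,0]]).as_matrix().round(3))
```

```text
riser front [0.59056655 0.3028914  0.065     ] [ 0.58677719 -0.02740161  0.065     ] 0.3303147528306802 0.6573091404222797
oak [ 0.41946896 -0.32812187  0.045     ]
oak [ 0.44031159 -0.39948665  0.045     ]
oak [ 0.40245646 -0.4153843   0.045     ]
oak [ 0.37484036 -0.33992179  0.045     ]
panel [0.56983804 0.30321982 0.061     ]
panel [0.56502558 0.11463107 0.061     ]
panel [0.57315822 0.10995035 0.061     ]
vise z.1 [ 0.4647695  -0.02432062  0.1       ]
vise z.1 [0.38681249 0.00528046 0.1       ]
vise z.1 [ 0.47263849 -0.06219075  0.1       ]
vise z.1 [ 0.34008805 -0.13329213  0.1       ]
vise r [ 0.34187602 -0.15128678  0.06      ] [ 0.39193622 -0.13723482  0.06      ]
tape [ 0.40418259 -0.41785099  0.065     ]
tape [ 0.39046084 -0.44443712  0.065     ]
tape [ 0.33741865 -0.48117994  0.065     ]
tape [ 0.32672718 -0.45365978  0.065     ]
chisel [0.35271313 0.30552728 0.015     ]
chisel [0.32744666 0.2109919  0.015     ]
chisel [0.31123713 0.10296128 0.015     ]
brush [ 0.32031763 -0.27168027  0.02      ]
brush [ 0.34097788 -0.38782183  0.02      ]
brush [ 0.30646746 -0.19594872  0.02      ]
[[-0.954  0.301 -0.   ]
 [ 0.301  0.954  0.   ]
 [ 0.     0.    -1.   ]]
```

Emit:
send_rows(series=[[[0,0,0],[30,-60,40],1],[[0,0,9],[70,-180,40],1],[[0,0,17.5],[127,-338,40],1],[[0,0,17.5],[127,-338,40],1],[[0,0,17.5],[127,-338,40],1],[[0,0,17.5],[127,-338,40],1],[[0,0,17.5],[127,-338,40],1],[[0,0,17.5],[277,-338,-80],1],[[0,0,17.5],[327,-338,-130],1],[[0,0,17.5],[327,-338,-130],1]])

```text
time_s: 3.45
eef_pos: [0.4449, 0.2115, 0.1495]
eef_rot: [0.001, -0.0, 1.0, 0.0]
wrist_force: [-0.4, 1.0, 1.1]
opening: 0.003
grasp_force: 0.0
```

Emit:
send_rows(series=[[[0,0,0],[0,0,0],1],[[0,0,0],[0,0,0],1]])

```text
time_s: 3.7
eef_pos: [0.4427, 0.2112, 0.1503]
eef_rot: [-0.001, -0.0, 1.0, 0.0]
wrist_force: [-0.1, 0.1, -0.1]
opening: 0.003
grasp_force: 0.0
```

Emit:
send_rows(series=[[[0,0,0],[40,-2,-60],1],[[0,0,0],[80,-2,-116],1],[[0,0,0],[80,-2,-116],1],[[0,0,0],[90,-2,-116],1],[[0,0,0],[95,-2,-116],1],[[0,0,0],[100,-2,-116],1],[[0,0,0],[105,-2,-116],1]])

```text
time_s: 4.58
eef_pos: [0.5491, 0.2086, 0.0359]
eef_rot: [0.001, 0.0, 1.0, 0.0]
wrist_force: [-0.2, 0.6, -0.2]
opening: -0.0
grasp_force: 0.0
```

Emit:
send_rows(series=[[[0,0,0],[3,0,0],1],[[0,0,0],[6,0,0],1]])

```text
time_s: 4.82
eef_pos: [0.5545, 0.2083, 0.0344]
eef_rot: [-0.0, 0.0, 1.0, -0.0]
wrist_force: [-0.2, 0.5, 0.7]
opening: 0.001
grasp_force: 0.0
```

Emit:
send_rows(series=[[[0,0,0],[2,0,0],1],[[0,0,0],[4,0,0],1],[[0,0,0],[6,0,0],1]])

```text
time_s: 5.2
eef_pos: [0.5591, 0.2083, 0.0341]
eef_rot: [-0.002, 0.0, 1.0, -0.0]
wrist_force: [-6.5, -1.0, 5.3]
opening: -0.001
grasp_force: 3.4
```

Emit:
send_rows(series=[[[0,0,0],[2,0,0],1],[[0,0,0],[3,0,0],1]])

```text
time_s: 5.45
eef_pos: [0.5617, 0.2083, 0.0341]
eef_rot: [-0.002, 0.0, 1.0, -0.0]
wrist_force: [-7.1, -0.8, 5.8]
opening: -0.004
grasp_force: 3.4
```

Contact; the spring force is showing. I'll keep pushing to the stop.

Emit:
send_rows(series=[[[0,0,0],[2,0,0],1],[[0,0,0],[3,0,0],1]])

```text
time_s: 5.7
eef_pos: [0.5646, 0.2082, 0.0341]
eef_rot: [-0.002, 0.0, 1.0, -0.0]
wrist_force: [-6.8, -1.1, 5.4]
opening: -0.002
grasp_force: 3.5
```

Emit:
send_rows(series=[[[0,0,0],[2,0,0],1],[[0,0,0],[3,0,0],1]])

```text
time_s: 5.95
eef_pos: [0.5657, 0.2082, 0.0339]
eef_rot: [-0.004, -0.0, 1.0, -0.001]
wrist_force: [-16.0, -1.7, 13.1]
opening: -0.003
grasp_force: 8.1
```

Emit:
send_rows(series=[[[0,0,0],[1,0,0],1],[[0,0,0],[-40,0,0],1],[[0,0,0],[-80,0,0],1],[[0,0,0],[-80,0,100],1],[[0,0,0],[-80,0,110],1],[[0,0,0],[-80,0,110],1]])

```text
time_s: 6.7
eef_pos: [0.4927, 0.2091, 0.1492]
eef_rot: [0.005, 0.0, 1.0, 0.001]
wrist_force: [0.6, -0.4, 0.6]
opening: 0.001
grasp_force: 0.0
```

Run:
```python
from h import *
c=snap('top','t3.png');snap('scene')
find(['drawer_front','drawer_floor'],['top','scene'],2)
p=cv2.cvtColor(c['pixels'],cv2.COLOR_RGB2BGR)
cv2.imwrite('pics/t3.png',cv2.resize(p[110:285,140:300],None,fx=3.4,fy=3.4,interpolation=cv2.INTER_CUBIC))
```

```text
drawer_front top land [(0.69, [529, 211, 34]), (0.45, [679, 141, 3])]
drawer_front top boxe [(0.87, [562, 193, 13])]
drawer_front scene land [(0.64, [529, 214, 34])]
drawer_front scene boxe [(0.97, [552, 203, 19])]
drawer_floor top land [(0.76, [595, 208, 11])]
drawer_floor top boxe [(0.59, [559, 196, 11])]
drawer_floor scene land [(0.66, [591, 204, 9])]
drawer_floor scene boxe [(0.84, [546, 202, 20])]
```

View pics/t3.png

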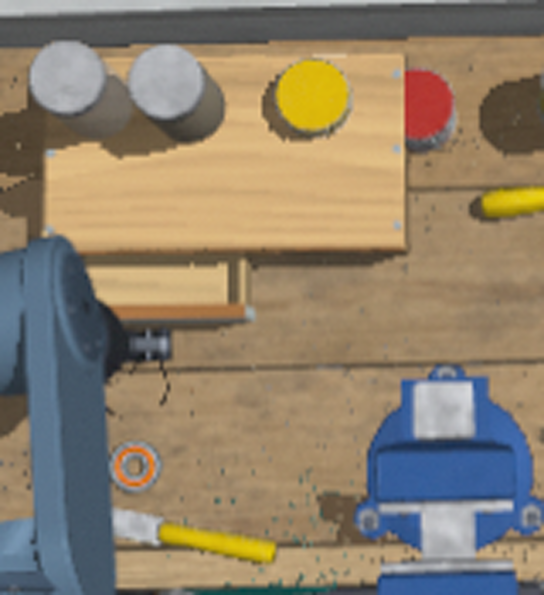

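The drawer is popped out with its panel at 0.529. Next I'll hook it from inside and pull.

Emit:
send_rows(series=[[[0,0,0],[40,0,0],1],[[0,0,0],[71,0,-20],1],[[0,0,0],[71,0,-70],1],[[0,0,0],[71,0,-115],1],[[0,0,0],[71,0,-117],1],[[0,0,0],[50,0,-117],1],[[0,0,0],[30,0,-117],1],[[0,0,0],[10,0,-117],1],[[0,0,0],[-8,0,-117],1],[[0,0,0],[-14,0,-117],1]])

```text
time_s: 8.45
eef_pos: [0.4783, 0.2089, 0.0299]
eef_rot: [0.004, 0.0, 1.0, 0.001]
wrist_force: [14.8, 0.7, -11.3]
opening: 0.0
grasp_force: 7.5
```

Emit:
send_rows(series=[[[0,0,0],[0,0,0],1],[[0,0,0],[3,0,0],1],[[0,0,0],[8,0,50],1],[[0,0,0],[8,0,110],1],[[0,0,0],[-60,0,160],-1],[[0,0,0],[-60,0,200],-1],[[0,0,-45],[-60,0,200],-1],[[0,0,-90],[-60,0,200],-1],[[0,0,-90],[-60,0,200],-1],[[0,0,-90],[-60,0,200],-1]])

```text
time_s: 9.7
eef_pos: [0.4153, 0.2083, 0.228]
eef_rot: [-0.0, 0.369, 0.929, -0.0]
wrist_force: [0.0, 0.4, -0.3]
opening: 1.003
grasp_force: 0.0
```

Emit:
send_rows(series=[[[0,0,-20],[-10,20,-20],-1],[[0,0,-46.7],[-25,25,-30],-1],[[0,0,-46.7],[-25,25,-30],-1],[[0,0,-46.7],[-25,25,-30],-1],[[0,0,-46.7],[-25,25,-30],-1],[[0,0,-46.7],[-25,25,-30],-1]])

```text
time_s: 10.45
eef_pos: [0.3904, 0.2333, 0.1978]
eef_rot: [-0.0, 0.705, 0.709, -0.0]
wrist_force: [1.2, -0.6, -0.1]
opening: 1.001
grasp_force: 0.0
```

Run:
```python
from h import *
snap('wrist','w1.png');snap('top');snap('scene')
find(['drawer_front','drawer_floor','bearing1'],['top','scene','wrist'],3)
o=telemetry.get_obs();print(o['eef_pos'],o['q'],o['eef_rot'])
```

```text
drawer_front top land []
drawer_front top boxe [(0.56, [520, 209, 10])]
drawer_front scene land [(0.94, [459, 215, 34])]
drawer_front scene boxe []
drawer_front wrist land [(0.96, [452, 212, 31]), (0.58, [525, 212, 10])]
drawer_front wrist boxe [(0.71, [521, 219, 10]), (0.46, [396, 234, 11])]
drawer_floor top land [(0.62, [517, 204, 12])]
drawer_floor top boxe [(0.87, [517, 211, 10])]
drawer_floor scene land [(0.55, [520, 206, 9])]
drawer_floor scene boxe [(0.63, [523, 207, 18])]
drawer_floor wrist land [(0.72, [521, 209, 11])]
drawer_floor wrist boxe [(0.71, [524, 222, 11])]
bearing1 top land [(0.69, [389, 234, 7]), (0.51, [430, -213, -3])]
bearing1 top boxe [(0.68, [427, -214, 14]), (0.48, [391, 233, 17])]
bearing1 scene land [(0.74, [431, -219, -3]), (0.6, [393, 239, 1]), (0.23, [411, -373, -1])]
bearing1 scene boxe [(0.69, [392, 229, 12]), (0.49, [428, -219, 12])]
bearing1 wrist land [(0.87, [401, 234, 2])]
bearing1 wrist boxe [(0.71, [396, 232, 12])]
[0.39037468 0.23332927 0.19739651] [ 2.76735743e-01 -6.06969020e-02  1.93314567e+00 -1.76169818e-05
  1.26918884e+00  2.71384542e-01] [-3.66267633e-06  7.05210462e-01  7.08998028e-01 -2.37154042e-05]
```

View pics/w1.png

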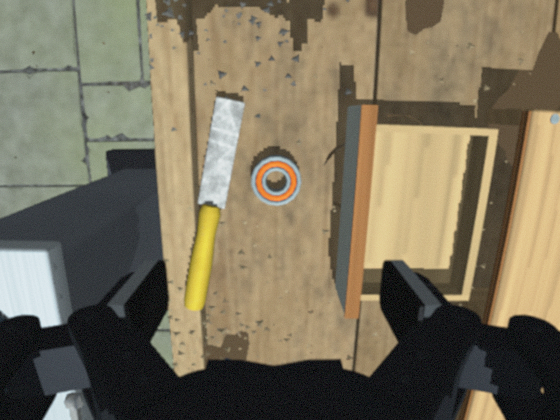

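Wrist picture: bearing at (276,181) between chisel and drawer panel, with the drawer fully open on the right.

Run:
```python
from h import *
c=camera('wrist')
print(ray(c,(276,181),.014), 'panel top edge', ray(c,(360,210),.061),ray(c,(377,210),.061),'inner',ray(c,(377,126),.06),ray(c,(490,130),.036),ray(c,(363,297),.036), ray(c,(472,297),.036))
t=camera('top');print(ray(t,(180,247),.014))
```

```text
[0.39257948 0.23584094 0.014     ] panel top edge [0.46067119 0.22131921 0.061     ] [0.47466369 0.22139483 0.061     ] inner [0.469838   0.28833836 0.06      ] [0.57607703 0.28635611 0.036     ] [0.47622075 0.12845823 0.036     ] [0.58445216 0.12706991 0.036     ]
[0.39268194 0.23314233 0.014     ]
```

Emit:
send_rows(series=[[[0,0,30],[4,0,-10],-1],[[0,0,60],[4,0,-40],-0.5],[[0,0,90],[4,0,-60],-0.5],[[0,0,90],[4,0,-80],-0.5],[[0,0,90],[4,0,-100],-0.5],[[0,0,90],[4,0,-100],-0.5],[[0,0,90],[4,0,-100],-0.5],[[0,0,90],[4,0,-100],-0.5],[[0,0,90],[4,0,-100],-0.5],[[0,0,90],[4,0,-100],-0.5]])

```text
time_s: 12.85
eef_pos: [0.3944, 0.2333, 0.0974]
eef_rot: [0.0, -0.002, 1.0, -0.0]
wrist_force: [0.5, -0.2, 0.3]
opening: 0.75
grasp_force: 0.0
```

Emit:
send_rows(series=[[[0,0,0],[-1,1,-50],-0.5],[[0,0,0],[-1,1,-85],-0.5],[[0,0,0],[-1,1,-96],-0.5],[[0,0,0],[-1,1,-96],-0.5],[[0,0,0],[-1,1,-96],1],[[0,0,0],[-1,1,-96],1],[[0,0,0],[-1,1,-96],1],[[0,0,0],[-1,1,-96],1]])

```text
time_s: 13.85
eef_pos: [0.3948, 0.2348, 0.0033]
eef_rot: [0.001, -0.003, 1.0, 0.0]
wrist_force: [-3.1, -0.7, 5.7]
opening: 0.515
grasp_force: 60.2
```

Emit:
send_rows(series=[[[0,0,0],[0,0,10],1],[[0,0,0],[0,0,30],1],[[0,0,0],[0,0,80],1],[[0,0,0],[0,0,110],1],[[0,0,0],[0,0,110],1]])

```text
time_s: 14.48
eef_pos: [0.3959, 0.2352, 0.1151]
eef_rot: [0.004, -0.003, 1.0, 0.001]
wrist_force: [0.8, 0.3, -1.1]
opening: 0.522
grasp_force: 61.4
```

Emit:
send_rows(series=[[[0,0,-10],[10,0,0],1],[[0,0,-20],[30,0,0],1],[[0,0,-30],[60,0,0],1],[[0,0,-40],[90,0,0],1],[[0,0,-50],[110,0,0],1],[[0,0,-60],[124,4,0],1],[[0,0,-70],[124,4,0],1],[[0,0,-80],[124,4,0],1],[[0,0,-90],[124,4,0],1],[[0,0,-90],[124,4,0],1]])

```text
time_s: 15.72
eef_pos: [0.5166, 0.2381, 0.1104]
eef_rot: [-0.0, 0.705, 0.71, -0.001]
wrist_force: [0.3, -1.0, -0.8]
opening: 0.515
grasp_force: 61.4
```

Emit:
send_rows(series=[[[0,0,0],[0,0,0],1]])

```text
time_s: 15.85
eef_pos: [0.517, 0.2382, 0.1109]
eef_rot: [-0.0, 0.704, 0.71, -0.0]
wrist_force: [0.4, -0.4, -1.2]
opening: 0.513
grasp_force: 61.4
```

Emit:
send_rows(series=[[[0,0,0],[3,1,-40],1],[[0,0,0],[3,1,-75],1],[[0,0,0],[3,1,-90],1],[[0,0,0],[3,1,-96],1],[[0,0,0],[3,1,-96],1],[[0,0,0],[3,1,-96],-0.35],[[0,0,0],[3,1,-96],-0.35],[[0,0,0],[3,1,-96],-0.35]])

```text
time_s: 16.85
eef_pos: [0.5209, 0.2395, 0.0161]
eef_rot: [0.0, 0.705, 0.709, 0.001]
wrist_force: [-0.1, 0.4, -0.4]
opening: 0.675
grasp_force: 0.0
```

Emit:
send_rows(series=[[[0,0,0],[0,0,20],-0.35],[[0,0,0],[0,0,80],-0.35],[[0,0,0],[0,0,140],-1],[[0,0,0],[0,0,180],-1],[[0,0,0],[-40,-40,180],-1],[[0,0,0],[-80,-60,180],-1],[[0,0,0],[-100,-60,180],-1]])

```text
time_s: 17.73
eef_pos: [0.4188, 0.1784, 0.1967]
eef_rot: [0.0, 0.706, 0.709, 0.0]
wrist_force: [0.1, 0.9, -0.3]
opening: 0.999
grasp_force: 0.0
```

Run:
```python
from h import *
snap('wrist','w2.png');snap('top');snap('scene')
find(['drawer_front','drawer_floor','bearing1'],['top','scene','wrist'],3)
o=telemetry.get_obs();print(o['eef_pos'],o['time_s'])
```

```text
drawer_front top land [(0.72, [456, 212, 32])]
drawer_front top boxe [(0.72, [532, 193, 11])]
drawer_front scene land [(0.88, [460, 213, 33])]
drawer_front scene boxe [(0.63, [522, 198, 23])]
drawer_front wrist land [(0.62, [457, 213, 35])]
drawer_front wrist boxe [(0.9, [518, 205, 10])]
drawer_floor top land [(0.91, [518, 207, 13]), (0.5, [366, -451, 3])]
drawer_floor top boxe [(0.71, [529, 191, 11])]
drawer_floor scene land [(0.74, [523, 206, 7])]
drawer_floor scene boxe [(0.68, [521, 201, 21]), (0.23, [334, 220, 11])]
drawer_floor wrist land [(0.84, [520, 209, 9])]
drawer_floor wrist boxe [(0.63, [521, 212, 11])]
bearing1 top land [(0.68, [428, -213, -3]), (0.57, [518, 241, 15])]
bearing1 top boxe [(0.66, [427, -217, 10])]
bearing1 scene land [(0.76, [431, -214, -5]), (0.57, [521, 241, 7])]
bearing1 scene boxe [(0.59, [519, 237, 22]), (0.59, [425, -219, 10])]
bearing1 wrist land [(0.66, [526, 239, 10])]
bearing1 wrist boxe [(0.8, [521, 240, 24])]
[0.42038133 0.17933356 0.19542077] 18.775
```

View pics/w2.png

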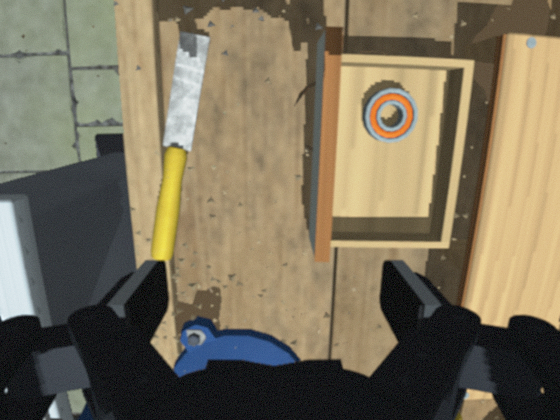

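Bearing A lies in the drawer at (390,115). Next is the second bearing, taken round behind the vise.

Emit:
send_rows(series=[[[0,0,0],[50,-20,40],-1],[[0,0,0],[100,-60,55],-1],[[0,0,0],[140,-110,55],-1],[[0,0,0],[140,-170,55],-1],[[0,0,0],[140,-230,55],-1],[[0,0,0],[140,-290,55],-1],[[0,0,0],[100,-340,55],-1],[[0,0,0],[50,-380,30],-1],[[0,0,0],[9,-393,0],-1],[[0,0,0],[9,-393,0],-1]])

```text
time_s: 20.02
eef_pos: [0.4249, -0.213, 0.1919]
eef_rot: [-0.004, 0.707, 0.708, -0.001]
wrist_force: [0.5, 0.1, 0.4]
opening: 0.999
grasp_force: 0.0
```

Emit:
send_rows(series=[[[0,0,0],[0,0,0],-1],[[0,0,0],[0,0,0],-1]])

```text
time_s: 20.27
eef_pos: [0.431, -0.2139, 0.1967]
eef_rot: [0.001, 0.705, 0.709, 0.0]
wrist_force: [1.1, 0.1, -0.1]
opening: 1.003
grasp_force: 0.0
```

Run:
```python
from h import *
snap('wrist','w3.png');snap('top');snap('scene')
find(['bearing1','oak1'],['top','scene','wrist'],4)
o=telemetry.get_obs();print(o['eef_pos'],o['eef_rot'],o['time_s'])
```

```text
bearing1 top land [(0.67, [678, 143, 0]), (0.46, [519, 240, 17])]
bearing1 top boxe [(0.67, [519, 240, 28])]
bearing1 scene land [(0.61, [524, 242, 10]), (0.6, [429, -220, 0])]
bearing1 scene boxe [(0.42, [518, 235, 20])]
bearing1 wrist land [(0.72, [431, -215, -6])]
bearing1 wrist boxe [(0.88, [430, -214, 12])]
oak1 top land [(0.32, [458, 212, 36])]
oak1 top boxe []
oak1 scene land [(0.64, [414, -371, 3])]
oak1 scene boxe [(0.62, [405, -381, 42]), (0.27, [590, 176, 54])]
oak1 wrist land [(0.68, [412, -373, -1])]
oak1 wrist boxe [(0.62, [410, -348, 40])]
[ 0.42936636 -0.21369126  0.19540429] [-1.01420389e-06  7.05248431e-01  7.08960260e-01  1.61993981e-05] 21.025
```

View pics/w3.png

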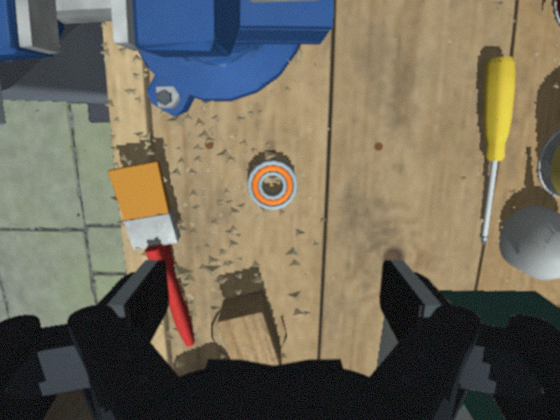

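The bearing is at (272,185), directly below the tool, so I can go down.

Emit:
send_rows(series=[[[0,0,0],[0,0,-60],-0.5],[[0,0,0],[0,-1,-115],-0.5],[[0,0,0],[0,-1,-160],-0.5],[[0,0,0],[0,-1,-185],-0.5],[[0,0,0],[0,-1,-193],-0.5],[[0,0,0],[0,-1,-193],1],[[0,0,0],[0,-1,-193],1],[[0,0,0],[0,-1,-193],1],[[0,0,0],[0,-1,-193],1]])

```text
time_s: 22.15
eef_pos: [0.43, -0.2151, 0.0032]
eef_rot: [0.001, 0.705, 0.709, 0.0]
wrist_force: [-0.3, 0.9, 3.4]
opening: 0.515
grasp_force: 61.7
```

Emit:
send_rows(series=[[[0,0,0],[0,0,20],1],[[0,0,0],[0,0,70],1],[[0,0,0],[0,0,120],1],[[0,0,0],[0,0,180],1],[[0,0,0],[30,0,230],1],[[0,0,0],[80,0,240],1],[[0,0,0],[120,0,240],1],[[0,0,0],[120,0,240],1]])

```text
time_s: 23.15
eef_pos: [0.551, -0.2143, 0.242]
eef_rot: [-0.0, 0.705, 0.71, 0.0]
wrist_force: [0.2, 0.2, -0.6]
opening: 0.52
grasp_force: 61.7
```

Emit:
send_rows(series=[[[0,0,0],[0,50,0],1],[[0,0,0],[0,110,0],1],[[0,0,0],[0,170,0],1],[[0,0,0],[0,230,0],1],[[0,0,0],[0,290,0],1],[[0,0,0],[-10,340,-40],1],[[0,0,0],[-30,380,-90],1],[[0,0,0],[-30,390,-120],1],[[0,0,0],[-30,390,-120],1],[[0,0,0],[-30,390,-120],1]])

```text
time_s: 24.4
eef_pos: [0.5203, 0.1746, 0.124]
eef_rot: [0.001, 0.705, 0.709, 0.001]
wrist_force: [0.4, 0.4, -0.5]
opening: 0.516
grasp_force: 61.8
```

Run:
```python
from h import *
o=telemetry.get_obs();print(o['eef_pos'],o['opening'],o['grasp_force'],o['time_s'])
```

```text
[0.52033847 0.17458803 0.12398828] 0.5162530353459422 61.785374879837036 24.4
```

Emit:
send_rows(series=[[[0,0,0],[0,0,-50],1],[[0,0,0],[0,0,-90],1],[[0,0,0],[0,0,-104],1],[[0,0,0],[0,0,-109],1],[[0,0,0],[0,0,-109],1],[[0,0,0],[0,0,-109],-0.35],[[0,0,0],[0,0,-109],-0.35],[[0,0,0],[0,0,-109],-0.35]])

```text
time_s: 25.4
eef_pos: [0.5198, 0.1755, 0.014]
eef_rot: [0.0, 0.705, 0.709, 0.0]
wrist_force: [-0.4, -0.2, 0.1]
opening: 0.677
grasp_force: 0.0
```

Emit:
send_rows(series=[[[0,0,0],[0,0,20],-0.35],[[0,0,0],[0,0,80],-0.35],[[0,0,0],[0,0,140],1],[[0,0,10],[-40,0,180],1],[[0,0,20],[-80,0,180],1],[[0,0,30],[-110,0,180],1],[[0,0,40],[-120,0,180],1],[[0,0,40],[-120,0,180],1]])

```text
time_s: 26.4
eef_pos: [0.399, 0.1755, 0.1937]
eef_rot: [0.0, 0.421, 0.907, 0.0]
wrist_force: [1.0, -1.0, -0.8]
opening: -0.004
grasp_force: 0.0
```

Run:
```python
from h import *
snap('wrist','w4.png');snap('top');snap('scene','s4.png')
find(['drawer_front','drawer_floor','bearing1','oak1'],['top','scene','wrist'],4)
o=telemetry.get_obs();print(o['eef_pos'],o['time_s'],o['eef_rot'])
```

```text
drawer_front top land [(0.55, [458, 215, 33])]
drawer_front top boxe []
drawer_front scene land [(0.95, [460, 215, 32])]
drawer_front scene boxe [(0.62, [517, 204, 26])]
drawer_front wrist land [(0.93, [454, 211, 33])]
drawer_front wrist boxe [(0.68, [508, 221, 16])]
drawer_floor top land [(0.61, [516, 208, 15]), (0.28, [322, -292, -2])]
drawer_floor top boxe [(0.9, [516, 206, 12])]
drawer_floor scene land [(0.64, [521, 207, 9])]
drawer_floor scene boxe [(0.72, [516, 207, 23])]
drawer_floor wrist land [(0.87, [522, 212, 10])]
drawer_floor wrist boxe [(0.79, [507, 227, 20])]
bearing1 top land [(0.64, [521, 176, 9]), (0.54, [519, 240, 15]), (0.44, [457, 214, 34])]
bearing1 top boxe [(0.74, [518, 240, 25]), (0.53, [518, 209, 11]), (0.47, [519, 174, 20])]
bearing1 scene land [(0.56, [523, 175, 6]), (0.55, [523, 238, 9])]
bearing1 scene boxe [(0.51, [520, 168, 18])]
bearing1 wrist land [(0.83, [524, 239, 8]), (0.69, [522, 174, 12])]
bearing1 wrist boxe [(0.91, [520, 242, 23]), (0.7, [518, 176, 23])]
oak1 top land []
oak1 top boxe [(0.63, [410, -364, 46])]
oak1 scene land [(0.72, [410, -373, -4])]
oak1 scene boxe [(0.96, [402, -381, 41])]
oak1 wrist land []
oak1 wrist boxe []
[0.39939132 0.17533566 0.19341118] 27.75 [ 7.66561309e-06  4.20183643e-01  9.07439092e-01 -4.08400861e-06]
```

View pics/w4.png

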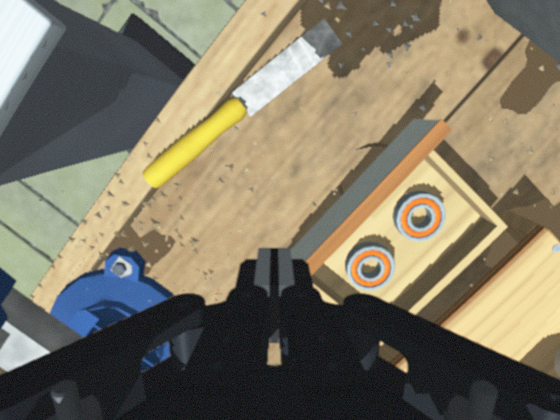

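View pics/s4.png

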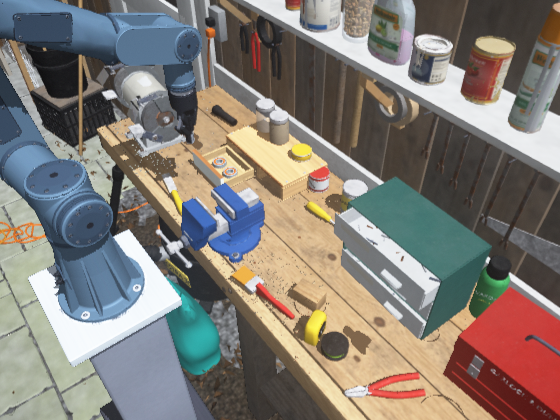

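Both bearings are in the drawer at (420,217) and (370,267), and no third one shows anywhere. Now I'll shut it with closed fingers on the panel centre.

Emit:
send_rows(series=[[[0,0,10],[10,10,0],1],[[0,0,20],[20,34,-20],1],[[0,0,30],[30,34,-60],1],[[0,0,40],[30,34,-110],1],[[0,0,49.5],[30,34,-159],1],[[0,0,49.5],[30,34,-159],1],[[0,0,49.5],[35,34,-159],1],[[0,0,49.5],[45,34,-159],1],[[0,0,49.5],[55,34,-159],1],[[0,0,49.5],[65,34,-159],1]])

```text
time_s: 29.0
eef_pos: [0.4657, 0.2095, 0.0354]
eef_rot: [0.001, 0.002, 1.0, 0.0]
wrist_force: [-2.0, -0.7, 1.5]
opening: 0.004
grasp_force: 1.1
```

Emit:
send_rows(series=[[[0,0,0],[8,0,0],1],[[0,0,0],[16,0,0],1],[[0,0,0],[24,0,0],1],[[0,0,0],[32,0,0],1],[[0,0,0],[40,0,0],1],[[0,0,0],[48,0,0],1],[[0,0,0],[56,0,0],1],[[0,0,0],[64,0,0],1],[[0,0,0],[72,0,0],1],[[0,0,0],[80,0,0],1]])

```text
time_s: 30.25
eef_pos: [0.5431, 0.2089, 0.034]
eef_rot: [-0.002, 0.002, 1.0, -0.001]
wrist_force: [-8.1, -3.7, 5.3]
opening: 0.0
grasp_force: 4.1
```

Emit:
send_rows(series=[[[0,0,0],[5,0,0],1],[[0,0,0],[10,0,0],1],[[0,0,0],[15,0,0],1],[[0,0,0],[19,0,0],1],[[0,0,0],[22,0,0],1]])

```text
time_s: 30.88
eef_pos: [0.5651, 0.2087, 0.0339]
eef_rot: [-0.002, 0.002, 1.0, -0.001]
wrist_force: [-7.4, -4.0, 5.5]
opening: 0.002
grasp_force: 3.8
```

Emit:
send_rows(series=[[[0,0,0],[2,0,0],1],[[0,0,0],[3,0,0],1]])

```text
time_s: 31.12
eef_pos: [0.5657, 0.2087, 0.0339]
eef_rot: [-0.005, 0.001, 1.0, -0.001]
wrist_force: [-18.2, -5.8, 13.7]
opening: -0.003
grasp_force: 9.4
```

Stop reached at 18 N. I'll let go slowly, then retreat.

Emit:
send_rows(series=[[[0,0,0],[1,0,0],1],[[0,0,0],[-5,0,0],1],[[0,0,0],[-12,0,0],1],[[0,0,0],[-25,0,0],1],[[0,0,0],[-60,0,30],1],[[0,0,0],[-60,0,90],1],[[0,0,0],[-60,0,150],-1],[[0,0,0],[-40,-50,200],-1],[[0,0,0],[-20,-110,210],-1],[[0,0,0],[-10,-170,210],-1]])

```text
time_s: 32.38
eef_pos: [0.5592, 0.0469, 0.2466]
eef_rot: [0.003, 0.001, 1.0, -0.0]
wrist_force: [1.3, -0.6, -1.2]
opening: 0.847
grasp_force: 0.0
```

Run:
```python
from h import *
snap('top');snap('scene')
find(['drawer_front','oak1'],['top','scene'],2)
o=telemetry.get_obs();print(o['eef_pos'],o['time_s'],o['eef_rot'],o['q'])
```

```text
drawer_front top land [(0.63, [574, 213, 35])]
drawer_front top boxe [(0.7, [571, 191, 61])]
drawer_front scene land [(0.76, [575, 211, 34])]
drawer_front scene boxe [(0.55, [577, 196, 37])]
oak1 top land [(0.79, [411, -367, 0]), (0.53, [639, -187, -4])]
oak1 top boxe [(0.61, [412, -364, 49])]
oak1 scene land [(0.6, [410, -372, -1])]
oak1 scene boxe [(0.72, [405, -379, 42])]
[0.55741958 0.04939669 0.24394632] 32.875 [-8.44258768e-05  6.43874373e-04  9.99999785e-01  9.36580068e-05] [-1.23802985e-01  1.35887852e-01  1.63224811e+00  1.68416485e-04
  1.37364728e+00 -1.69334457e+00]
```

Run:
```python
from h import *
t=camera('top');s=camera('scene')
for z in (.1,.15,.2,.25): print(z,'drawer edge L',ray(t,(367,200),z)[:2].round(3),'scene',ray(s,(336,217),z)[:2].round(3),'far corner t/s',ray(t,(474,199),z)[:2].round(3),ray(s,(433,282),z)[:2].round(3))
print('base',ray(t,(355,192),0), ray(s,(342,266),0),'low drawer',[ray(s,(344,247),z).round(3) for z in (.05,.1)])
# vise height
for z in (.1,.15,.2): print(z,ray(t,(271,230),z).round(3),ray(s,(243,183),z).round(3),ray(s,(262,205),z).round(3))
```

```text
0.1 drawer edge L [ 0.522 -0.351] scene [ 0.597 -0.255] far corner t/s [ 0.518 -0.677] [ 0.634 -0.566]
0.15 drawer edge L [ 0.518 -0.34 ] scene [ 0.561 -0.291] far corner t/s [ 0.514 -0.652] [ 0.596 -0.586]
0.2 drawer edge L [ 0.514 -0.329] scene [ 0.525 -0.326] far corner t/s [ 0.51  -0.627] [ 0.558 -0.605]
0.25 drawer edge L [ 0.51  -0.318] scene [ 0.489 -0.362] far corner t/s [ 0.506 -0.602] [ 0.52  -0.624]
base [ 0.55737276 -0.33514403  0.        ] [ 0.55467677 -0.33764436  0.        ] low drawer [array([ 0.573, -0.32 ,  0.05 ]), array([ 0.54, -0.35,  0.1 ])]
0.1 [ 0.439 -0.062  0.1  ] [0.475 0.021 0.1  ] [ 0.464 -0.091  0.1  ]
0.15 [ 0.439 -0.063  0.15 ] [ 0.445 -0.029  0.15 ] [ 0.435 -0.135  0.15 ]
0.2 [ 0.438 -0.064  0.2  ] [ 0.415 -0.079  0.2  ] [ 0.406 -0.179  0.2  ]
```

Emit:
send_rows(series=[[[0,0,-10],[0,-50,0],-1],[[0,0,-20],[0,-110,0],-1],[[0,0,-30],[0,-170,0],-1],[[0,0,-40],[0,-220,0],-1],[[0,0,-50],[-40,-255,0],-1],[[0,0,-60],[-90,-285,0],-1],[[0,0,-70],[-130,-320,0],-1],[[0,0,-72],[-150,-370,-20],-1],[[0,0,-72],[-150,-412,-50],-1],[[0,0,-72],[-150,-412,-50],-1]])

```text
time_s: 34.22
eef_pos: [0.4062, -0.365, 0.1912]
eef_rot: [-0.002, 0.59, 0.807, 0.001]
wrist_force: [-0.4, 0.8, -0.5]
opening: 1.0
grasp_force: 0.0
```

Emit:
send_rows(series=[[[0,0,0],[0,0,0],-1],[[0,0,0],[0,0,0],-1]])

```text
time_s: 34.48
eef_pos: [0.4085, -0.3633, 0.1951]
eef_rot: [0.001, 0.588, 0.808, -0.0]
wrist_force: [-0.5, -0.1, 0.7]
opening: 1.001
grasp_force: 0.0
```

Run:
```python
from h import *
snap('wrist','w5.png');snap('top');snap('scene')
find(['drawer_front','oak1'],['top','scene','wrist'],2)
o=telemetry.get_obs();print(o['eef_pos'],o['time_s'],o['eef_rot'],o['q'])
```

```text
drawer_front top land [(0.62, [574, 212, 33])]
drawer_front top boxe [(0.73, [572, 208, 62])]
drawer_front scene land [(0.8, [574, 214, 30])]
drawer_front scene boxe [(0.7, [572, 196, 42])]
drawer_front wrist land []
drawer_front wrist boxe []
oak1 top land [(0.64, [412, -369, 1])]
oak1 top boxe [(0.77, [417, -348, 48]), (0.33, [574, 208, 63])]
oak1 scene land [(0.67, [412, -374, 2]), (0.32, [589, 48, 0])]
oak1 scene boxe [(0.97, [403, -382, 43])]
oak1 wrist land [(0.83, [413, -372, -2])]
oak1 wrist boxe [(0.63, [412, -368, 43])]
[ 0.40770961 -0.3640072   0.19403313] 35.225 [-4.18841447e-05  5.89182751e-01  8.07999805e-01  8.38684865e-06] [-9.46056655e-01  1.54320574e-01  1.71590311e+00 -1.05596629e-05
  1.27145380e+00 -1.25675583e+00]
```

View pics/w5.png

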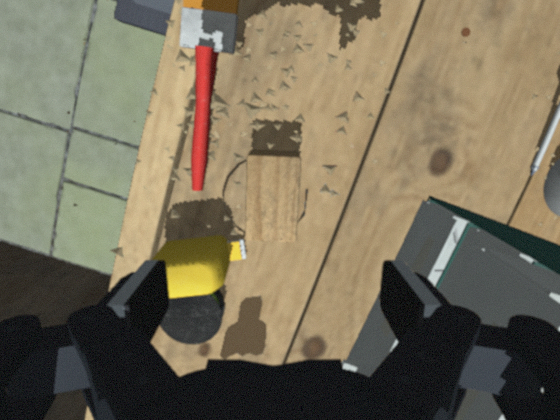

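The oak is aligned with the tool at (273,198), and the fingers have room on both sides.

Emit:
send_rows(series=[[[0,0,0],[1,0,-60],-0.6],[[0,0,0],[2,0,-115],-0.6],[[0,0,0],[2,0,-160],-0.6],[[0,0,0],[2,0,-182],-0.6],[[0,0,0],[2,0,-182],-0.6],[[0,0,0],[2,0,-182],1],[[0,0,0],[2,0,-182],1],[[0,0,0],[2,0,-182],1],[[0,0,0],[2,0,-182],1]])

```text
time_s: 36.35
eef_pos: [0.4107, -0.3652, 0.0139]
eef_rot: [0.002, 0.589, 0.808, -0.001]
wrist_force: [-0.0, 0.5, 6.4]
opening: 0.516
grasp_force: 61.7
```

Emit:
send_rows(series=[[[0,0,0],[0,0,30],1],[[0,0,0],[0,0,80],1],[[0,0,0],[0,0,140],1],[[0,0,0],[0,20,190],1],[[0,0,0],[0,70,230],1],[[0,0,0],[20,120,240],1],[[0,0,0],[60,150,240],1],[[0,0,0],[60,150,240],1]])

```text
time_s: 37.35
eef_pos: [0.4714, -0.2116, 0.2529]
eef_rot: [0.001, 0.587, 0.809, 0.0]
wrist_force: [-0.3, -1.0, -0.9]
opening: 0.516
grasp_force: 61.2
```

Emit:
send_rows(series=[[[0,0,10],[40,20,0],1],[[0,0,20],[70,60,0],1],[[0,0,30],[80,110,0],1],[[0,0,40],[80,160,0],1],[[0,0,50],[70,210,0],1],[[0,0,60],[50,258,0],1],[[0,0,70],[50,258,0],1],[[0,0,71.5],[50,258,0],1],[[0,0,71.5],[50,258,-60],1],[[0,0,71.5],[50,258,-60],1]])

```text
time_s: 38.6
eef_pos: [0.5163, 0.0435, 0.1879]
eef_rot: [-0.005, 0.008, 1.0, 0.001]
wrist_force: [-1.4, 0.1, 0.3]
opening: 0.516
grasp_force: 61.2
```

Run:
```python
from h import *
snap('scene','s5.png');snap('wrist')
find(['bay_mouth','oak1'],['scene','wrist'],2)
o=telemetry.get_obs();print(o['eef_pos'],o['time_s'],o['eef_rot'],o['opening'],o['grasp_force'])
```

```text
bay_mouth scene land [(0.94, [589, 49, -1])]
bay_mouth scene boxe [(0.89, [678, 114, 65])]
bay_mouth wrist land []
bay_mouth wrist boxe [(0.97, [596, 221, 60])]
oak1 scene land [(0.81, [520, 44, 172])]
oak1 scene boxe [(0.7, [501, 21, 203]), (0.48, [678, 112, 62])]
oak1 wrist land [(0.64, [524, 43, 175])]
oak1 wrist boxe [(0.57, [509, 42, 219]), (0.33, [352, 287, 12])]
[0.5201722  0.04395996 0.1929375 ] 39.1 [ 7.14606606e-04  6.11263411e-03  9.99981057e-01 -1.00776504e-04] 0.5205307157969948 61.26630663871765
```

View pics/s5.png

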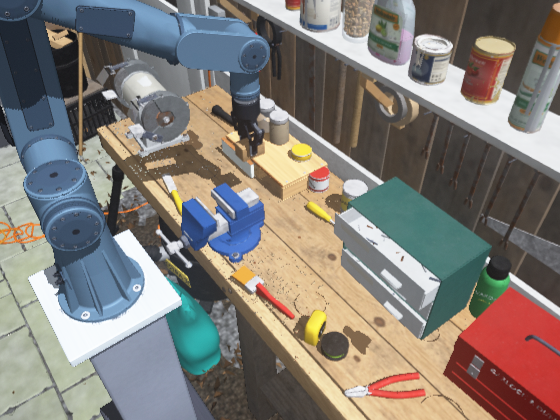

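Emit:
send_rows(series=[[[0,0,0],[-3,3,-60],1],[[0,0,0],[-3,4,-115],1],[[0,0,0],[-3,4,-160],1],[[0,0,0],[-3,4,-177],1],[[0,0,0],[-3,4,-177],1],[[0,0,0],[8,4,-177],1],[[0,0,0],[20,4,-177],1],[[0,0,0],[30,4,-177],1]])

```text
time_s: 40.1
eef_pos: [0.5516, 0.0479, 0.0159]
eef_rot: [0.001, 0.006, 1.0, -0.0]
wrist_force: [-0.8, -0.8, -1.4]
opening: 0.519
grasp_force: 61.2
```

Emit:
send_rows(series=[[[0,0,0],[8,0,0],1],[[0,0,0],[15,0,0],1],[[0,0,0],[15,0,0],1]])

```text
time_s: 40.48
eef_pos: [0.5651, 0.048, 0.015]
eef_rot: [0.0, 0.006, 1.0, -0.0]
wrist_force: [0.2, -0.2, -1.1]
opening: 0.521
grasp_force: 61.2
```

Emit:
send_rows(series=[[[0,0,0],[0,0,-1],-0.3],[[0,0,0],[0,0,-1],-0.3],[[0,0,0],[0,0,-1],-0.3],[[0,0,0],[0,0,50],-0.3],[[0,0,0],[-20,0,80],-0.3],[[0,0,0],[-65,0,80],0.4],[[0,0,0],[-65,0,50],0.4],[[0,0,0],[-65,0,0],0.4],[[0,0,0],[-65,0,0],0.4],[[0,0,0],[-55,0,0],0.4]])

```text
time_s: 41.72
eef_pos: [0.5103, 0.048, 0.0161]
eef_rot: [0.0, 0.006, 1.0, -0.0]
wrist_force: [0.3, 0.2, 0.9]
opening: 0.3
grasp_force: 0.0
```

Emit:
send_rows(series=[[[0,0,0],[10,0,0],0.4],[[0,0,0],[18,0,0],0.4],[[0,0,0],[26,0,0],0.4],[[0,0,0],[34,0,0],0.4],[[0,0,0],[42,0,0],0.4],[[0,0,0],[50,0,0],0.4],[[0,0,0],[56,0,0],0.4],[[0,0,0],[60,0,0],0.4]])

```text
time_s: 42.72
eef_pos: [0.57, 0.048, 0.015]
eef_rot: [-0.0, 0.006, 1.0, -0.0]
wrist_force: [-0.1, -0.2, 0.8]
opening: 0.299
grasp_force: 0.4
```

Emit:
send_rows(series=[[[0,0,0],[2,0,0],0.4],[[0,0,0],[4,0,0],0.4],[[0,0,0],[6,0,0],0.4]])

```text
time_s: 43.1
eef_pos: [0.5743, 0.0482, 0.0147]
eef_rot: [-0.002, 0.006, 1.0, 0.0]
wrist_force: [-8.3, 0.2, 3.6]
opening: 0.301
grasp_force: 0.0
```

Emit:
send_rows(series=[[[0,0,0],[-40,0,0],0.4],[[0,0,0],[-40,0,60],0.4],[[0,0,0],[-40,0,120],0.4],[[0,0,0],[-40,0,180],0.4],[[0,0,0],[-30,0,240],0.4],[[0,0,0],[-30,50,270],0.4],[[0,0,0],[-60,110,270],0.4],[[0,0,0],[-110,140,270],0.4],[[0,0,0],[-170,160,270],0.4],[[0,0,0],[-210,170,270],0.4]])

```text
time_s: 44.35
eef_pos: [0.3634, 0.219, 0.285]
eef_rot: [0.0, 0.005, 1.0, 0.0]
wrist_force: [0.6, 0.5, -0.2]
opening: 0.301
grasp_force: 0.0
```

Run:
```python
from h import *
t=snap('top');s=snap('scene')
find(['drawer_front','oak1','bearing1'],['top','scene'],3)
a=cv2.resize(s['pixels'][100:220,180:340],None,fx=4,fy=4,interpolation=cv2.INTER_CUBIC)
cv2.imwrite('pics/s6.png',a[:,:,::-1])
a=cv2.resize(t['pixels'][110:285,140:340],None,fx=3.4,fy=3.4,interpolation=cv2.INTER_CUBIC)
cv2.imwrite('pics/t6.png',a[:,:,::-1])
o=telemetry.get_obs();print(o['eef_pos'],o['time_s'])
```

```text
drawer_front top land [(0.69, [570, 213, 36]), (0.69, [634, 206, 13]), (0.22, [623, 53, 0])]
drawer_front top boxe [(0.91, [576, 211, 62])]
drawer_front scene land []
drawer_front scene boxe [(0.95, [573, 194, 40])]
oak1 top land [(0.53, [625, 51, -1])]
oak1 top boxe [(0.39, [584, 49, 33])]
oak1 scene land [(0.48, [625, 48, -2]), (0.24, [323, -295, -4])]
oak1 scene boxe [(0.64, [588, 33, 21])]
bearing1 top land []
bearing1 top boxe []
bearing1 scene land [(0.49, [624, 46, -2])]
bearing1 scene boxe [(0.33, [665, 137, 63])]
[0.36598203 0.21781672 0.28489446] 45.05
```

View pics/s6.png

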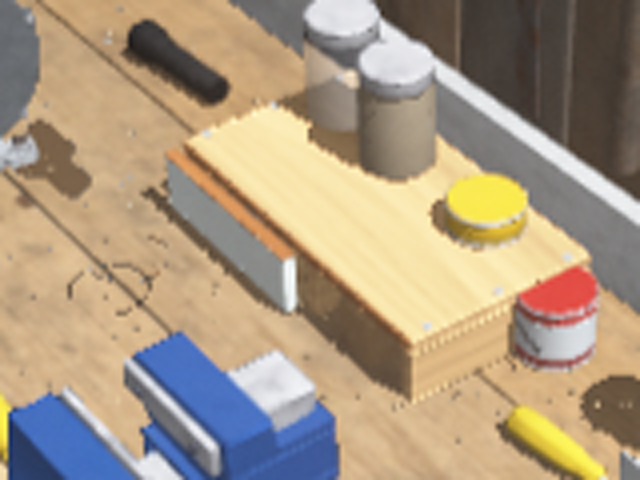

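View pics/t6.png

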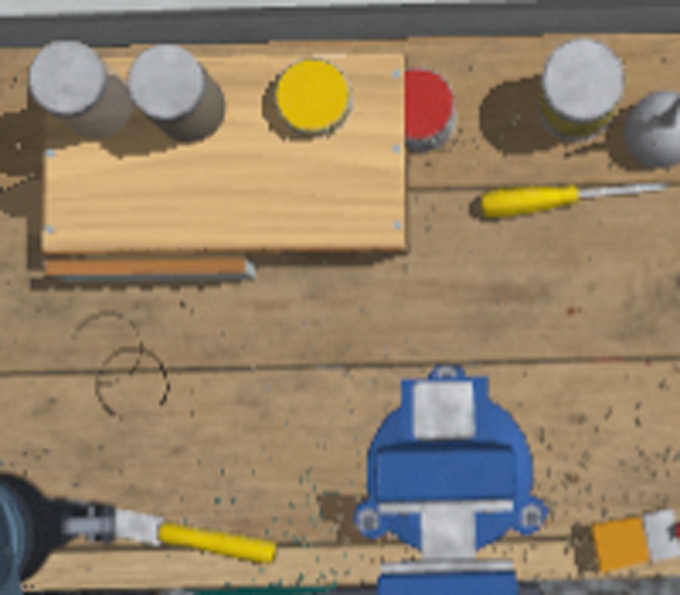

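Final pictures: the drawer front stands at x ≈ 0.570–0.576, as in the shut state at the start, more than 10 s after I let it go. The oak is at x ≈ 0.625, about 37 mm past the bay mouth, so it is flush. The bench has no loose bearings or oak left, and the bystanders haven't moved.

```bash
python3 -c "
from h import *
print(ctrl.hand_in())"
```

```text
the job is handed in; nothing more can be done
None
```

I've handed the job in: the cameras show both bearings went into the drawer, it is shut and has stayed shut, the one oak offcut is flush in the bay, and nothing else was moved; the judge's result did not come back.

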